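# Load the core cassette into the test jig

### The job

On the test jig, draw the flat core cassette out of its loading pocket towards the robot until it butts against the near rail, then push it along the lane between the rails until it is fully home: square against the stop block with the sprung contact bar pressed right in. Keep the cassette flat on the jig's bed, be gentle (the cassette jams if it is pushed away from the middle of its side; never force it), leave the loose things on the bench where they are, and let go at the end.

Things in the scene. Friction and masses are not known exactly. Their poses are not given: they have to be found in the camera images.
- jig: Fixed bare-metal test jig. Origin: on the bench, where the centre lines of lane and pocket cross. Its +y runs along the lane to the stop block, +x from the lane into the pocket, z up. Bed top 10 mm above the bench (lane bed x -81 to 81, y -50 to 180 mm), slippery, friction about 0.2. All rails and walls stand 18 mm over the bed, 28 mm above the bench.
- lane_mid (a point): Point on the bed on the lane's centre line, at jig x = 0, y = 65 mm; axes as the jig's. The lane is 134 mm wide: near rail's inner face at jig x = -67 mm (y = -50 to 180), far rail's at +67 mm (y = 30 to 180 mm), both rough (friction about 1.2); open at its -y end. A cassette whose origin is above jig x = +4 mm is not fully drawn out and catches on the start of the far rail.
- pocket_mid (a point): Point on the pocket's bed at jig x = 133.5 mm, y = 0; axes as the jig's. The pocket spans jig x = 67 to 200 mm between two side walls (inner faces at y = -26 and +26 mm, 12 mm thick) and a closed back wall; it opens into the lane.
- cassette: Loose cream plastic block, 130 mm (its x) by 44 mm (its y) by 22 mm high, about 0.5 kg. Origin: centre of its underside. Starts in the pocket, its axes along the jig's within 0.02 rad, walled too closely to be gripped. Drawn out some 125 mm along the jig's -x, it butts on the near rail with its origin at jig x = -2 mm.
- cassette_top (a point): Centre of the top of the grey rubber pad (34 by 34 mm, 3 mm thick, grippy) in the middle of the cassette's top, 25 mm over its underside: press here with about 10 N and draw. The plastic round it is slippery, with a dark ring core (36 mm diameter, at most 1 mm proud) let in on each side at cassette x = -43 and +43 mm. Never press or push the cassette with more than 35 N.
- cassette_side (a point): Middle of the cassette's long -y side, 11 mm over its underside: the place to push it along the lane (jig +y), taking about 1 to 5 N. Pushed well off the middle (20 mm or more) it skews and jams between the rails; then back off and push nearer the middle.
- contact_bar (a joint): How far the white sprung bar (60 mm wide, 0.2 N) on the front of the grey stop block at the lane's +y end is pressed in, m: 0 free, 0.006 when the cassette lies against the block's two fixed faces beside the bar. The block is clamped with these faces anywhere from jig y = 130 to 156 mm (cassette origin then 108 to 134 mm): feel for it. It is 26 mm high over the bed, its screws 36 mm.
- loose_core: Loose dark ring core, 40 mm diameter, 14 mm high, on the bench in the corner between pocket and lane. Origin: centre of its underside. To be left alone.
- clip_a: Loose test clip, about 120 mm long along its x, 12 mm high, black and cream handles, on the bench on the -y side of the pocket. Origin: underside at the pivot. To be left alone.
- clip_b: Loose test clip as the other, with a red handle, to the left. To be left alone.
- screwdriver: Loose screwdriver lying to the right. Origin on its underside. To be left alone.
- wire_reel: Loose copper wire reel standing to the left, 64 mm diameter, 48 mm high. Origin: centre of its underside. To be left alone.
- jar: Loose jar standing to the right, 56 mm diameter, 75 mm high. Origin: centre of its underside. To be left alone.
There are look-alikes about, which are no part of the job. What is shaped like the cassette but blue or purple is not meant.

How it is judged (in metres and radians):
On the way:
1. the cassette is drawn fully out of the pocket into the lane, before it is pushed along (x of cassette in the frame of jig below 0.004 m and y of cassette in the frame of jig below 0.05 m), for 0.1 s.
At the end, for the whole second after the job is handed in: The cassette lies flat on the bed in the lane, at rest, square to the lane within 0.045 rad, against the stop block with the contact bar pressed in by more than 4.2 of its 6 mm (value of joint contact_bar above 0.0042 m and angle between the y axis of cassette and the y axis of jig, either way round below 0.045 rad and y of cassette in the frame of jig above 0.1 m and x of cassette in the frame of jig between -0.01 and 0.01 m and z of cassette in the frame of jig below 0.0125 m and linear speed of cassette below 0.01 m/s); the robot touches nothing.
It fails at once if the cassette is forced: the fingers press or push it with more than 35 N (contact force between the fingers and cassette above 35 N).
It fails at once if the cassette is lifted more than 12 mm off the bed or tipped by more than 0.2 rad (z of cassette in the frame of jig above 0.022 m or angle between cassette's own z axis and vertical above 0.2 rad).
It fails at once if a loose thing on the bench is moved by more than 25 mm (distance of any of loose_core, clip_a, clip_b, screwdriver, wire_reel, jar from where it was at the start of the episode above 0.025 m).
It also fails if it takes over 54 s, if anything falls off the work surface, if the arm or the gripper's body presses on something with over 40 N, if the wrist force passes 120 N, or if a joint passes its speed limit or range.

### The arm

A 6-joint arm with a two-finger parallel gripper is mounted at the origin on the work surface. World frame = base frame: x ahead of the robot, y to its left, z up, the work surface at z = 0. Lengths are in mm, angles in rad, forces in N, time in s.
With the tool pointing down it reaches from about 275 to 1000 mm from the base axis. Payload 8.4 kg.
Tool frame: the origin (TCP) lies at the very end of the fingers, on their centre line; the grasp point (between the pads) lies 19 mm behind it; z points along the fingers, y is the direction in which the jaws open and shut (so a half turn about z gives the same grasp; the last joint's range is limited). The gripper opens to 85 mm and grips with 20 to 120 N. Pads are 22 mm wide; open, the fingers measure 114 mm over their backs; the gripper's body (76 mm by 85 mm) begins 54 mm behind the grasp point. The pads swing forward as they close: fully open they stand 13 mm farther back than shut.
Start: joints at [-0.002, 0.353, 1.633, -0, 1.155, -0.002], TCP at [625.002, -0, 231.281] pointing down, gripper open.
Joint ranges: [-2.63, 2.63], [-0.92, 2.1], [0.06, 2.66], [-1.3, 4.44], [0, 2.69], [-3.02, 3.02]. Speed limits (rad/s): [2.22, 2.22, 2.79, 3.14, 3.14, 3.14].

### API

Orientations are given as [roll, pitch, yaw] about the fixed x, y, z axes, in that order (R = Rz(yaw) Ry(pitch) Rx(roll)).
In Python, from rig import r gives the robot as it stands.
- The arm moves only by the tool move_arm, never from a script. Its argument "increments" is a list of rows, each an object of numbers: "tx", "ty", "tz": the shift along the tool's x, y, z in cm; "rx", "ry", "rz": the turn, a rotation vector about the tool's x, y, z in degrees; "gripper": the gripper's target within -1 to 1 (fully open at 1, half-way at 0, shut at -1). A call has 1 to 12 rows; each row shifts and turns the commanded pose from where the row before left it, along the tool's axes as they then stand; what a row does not reach is not made up. A row lasts 1/10 s, in which the tool goes at most 50 mm and 8.59 degrees, less where a joint would pass 70% of its speed; a pose out of reach is approached as far as the arm can. A call is refused whole if a number of a shift passes 5 or a number of a turn 8.59, either way. A call with a gripper value outside its range is refused whole. The fingers move at their own pace and stop on an object; "squeeze" is the grip in N (left out, the last holds). Time passes only in rows, so rows that do not move let the fingers close. It gives the time, the measured TCP pose, the force and the opening at its end, in the units of the state.
- r.sense(): the state, without advancing time (a new reading comes with each control period).
- r.grab_frame(name): name is "scene" or "side" or "wrist"; returns (picture, depth): 480x640x3 uint8, red, green, blue; 480x640 float32, mm along the optical axis (not along the pixel's ray), 0 where there is no reading.
- r.camera_model(name): a dict with "fx", "fy", "cx", "cy" (pixels), "R" (3x3) and "t" (3): a world point X has camera coordinates R X + t; the wrist camera has in their place "hand_eye" (4x4, takes a point from camera to tool coordinates, whose origin is the TCP and whose axes are the flange's). Camera axes: x right, y down, z forward; pixel columns grow to the right and rows downward; lengths in mm; the calibration is good to about 2 mm. A picture is of the moment at which its call begins: read the wrist's pose just before it. camera_model takes no time and is no camera call.
- r.sign_off(): hands the job in, once; it reports no verdict.
Trained networks look in the newest picture that a camera, given by its name, has taken for a name from the list of things; names that differ only in an ending like _2 or _b are one class to them, and where a whole thing is asked for, a point or a joint stands for the part that bears it (a point fixed in the world has none). Each returns a list of dicts, best first, with "confidence" (0 to 1); they miss things now and then, are a little off and sometimes report something else, mostly with a low value. They report only what shows in the picture. A call takes as long as a camera call. They do not tell look-alikes from the thing itself.
- r.cut_out(query, camera): "mask" (480x640 bool, what is visible of it) and "bbox" ([left, top, right, bottom] in pixels, round what is visible of it).
- r.place_of(query, camera): "location" ([row, column] in pixels: a listed point, or the origin of a listed thing).
The state is a dict: "clock": time; "qpos": joint angles; "qvel": joint speeds; "joint_efforts": joint torques, N m; "eef_pos": TCP position; "tcp_rot": TCP orientation; "contact_force": force on the tool from outside, world axes, zero at the start; "wrist_torque": the same for the moment, N m; "opening": opening from 0.0 (shut) to 1.0 (fully open).
Only numpy, scipy, OpenCV 4.12 (cv2) and the standard library are available. Lean on these libraries where they do the work, as an engineer would, in place of code of your own. Each camera call takes 0.05 s, during which the arm holds its last target. There are 200 camera calls.

## Working session

There is one attempt and no reset: what is moved stays moved. The work goes in short steps, Python scripts to look and compute and a tool call to move; the robot and the scene stay as the last step left them, time stands still between calls to the robot, and variables do not carry over. Pictures are saved under pics/ and viewed, about 8 in all and at most 12, crops included, and the job is handed in when it is done.

Besides the shell and the picture viewer there is one more tool, called after "Call:" by a JSON object that holds its "method" and its "body", one argument or row to a line. move_arm: Moves the arm, as the interface text tells. Its arguments: {"type":"object","properties":{"increments":{"type":"array","items":{"type":"object","properties":{"tx":{"type":"number"},"ty":{"type":"number"},"tz":{"type":"number"},"rx":{"type":"number"},"ry":{"type":"number"},"rz":{"type":"number"},"gripper":{"type":"number"}}}},"squeeze":{"type":"number"}},"required":["increments"]}

```bash
mkdir -p pics; cat > h.py <<'E'
import numpy as np, cv2
from rig import r
def proj_inv(name,row,col,d):
    m=r.camera_model(name); p=np.array([(col-m['cx'])/m['fx']*d,(row-m['cy'])/m['fy']*d,d])
    return np.array(m['R']).T@(p-np.array(m['t']))
def atz(name,row,col,z):
    m=r.camera_model(name);R=np.array(m['R']);t=np.array(m['t'])
    c=-R.T@t; v=R.T@np.array([(col-m['cx'])/m['fx'],(row-m['cy'])/m['fy'],1]); return c+v*(z-c[2])/v[2]
def cloud(name,d):
    m=r.camera_model(name);v,u=np.mgrid[:480,:640]
    P=np.stack([(u-m['cx'])/m['fx']*d,(v-m['cy'])/m['fy']*d,d],-1)
    return (P-np.array(m['t']))@np.array(m['R'])
E
python3 - <<'E'
from h import *
im,d=r.grab_frame('scene'); np.save('d.npy',d); cv2.imwrite('pics/s.png',im[:,:,::-1])
for q in ['jig','lane_mid','pocket_mid','cassette','cassette_top','loose_core','contact_bar']:
    for p in r.place_of(q,'scene')[:3]:
        a,b=p['location'];print(q,p['confidence'],p['location'],proj_inv('scene',a,b,d[int(a),int(b)]).round(1))
print(r.sense())
E
```

```text
jig 0.97 [237.0, 286.2] [522.5 -29.9  10.2]
lane_mid 0.93 [214.8, 300.4] [494.7  28.8  10.2]
pocket_mid 0.86 [266.5, 338.5] [656.4   8.5  32.2]
cassette 0.98 [264.4, 332.8] [646.9   1.   35.7]
cassette 0.66 [353.1, 272.8] [ 720.7 -199.8   23.4]
cassette 0.66 [171.3, 391.3] [531.1 266.7  19.5]
cassette_top 0.79 [348.0, 270.7] [ 711.6 -197.9   27.6]
cassette_top 0.73 [244.5, 449.1] [754.9 230.   24.6]
cassette_top 0.65 [287.9, 219.2] [ 544.5 -210.5   23.1]
loose_core 0.49 [235.6, 367.0] [623.2 116.3   1.4]Traceback (most recent call last):
  File "<stdin>", line 4, in <module>
ValueError: it knows: cassette, cassette_side, cassette_top, clip, jar, jig, lane_mid, loose_core, pocket_mid, screwdriver, wire_reel
```

View pics/s.png

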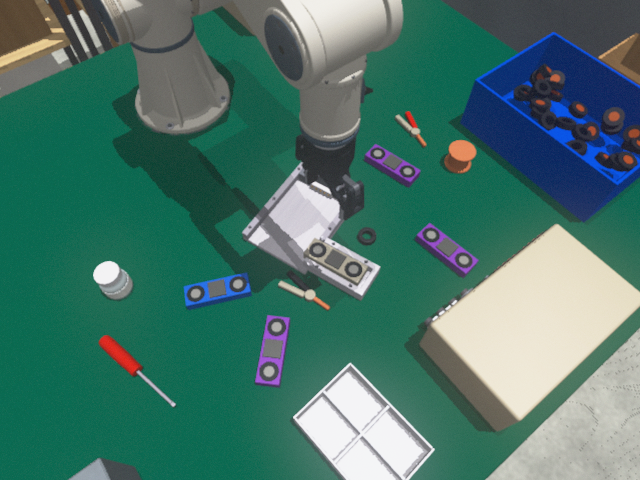

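The cassette is the cream block at (338,262) in the jig's pocket. Things it could be taken for are the blue one at (217,290) and the purple ones at (391,163), (447,248) and (272,350). Next I'll fit the jig pose.

```bash
python3 - <<'E'
from h import *
im,d=r.grab_frame('side'); cv2.imwrite('pics/side.png',im[:,:,::-1])
for q in ['jig','lane_mid','pocket_mid','cassette','cassette_top','cassette_side','loose_core','clip']:
    for p in r.place_of(q,'side')[:3]:
        a,b=p['location'];print(q,p['confidence'],p['location'],proj_inv('side',a,b,d[int(a),int(b)]).round(1))
# topdown merged: x 420..820 down->up, y 200..-200
out=np.zeros((600,600,3),np.uint8); zb=np.full((600,600),-1.)
for n in ['scene','side']:
    if n=='scene': im,d=r.grab_frame(n)
    P=cloud(n,d); M=(d>0)&(P[...,2]<60)&(P[...,2]>-5)
    x=P[M];c=im[M]
    u=((200-x[:,1])*1.5).astype(int); v=((820-x[:,0])*1.5).astype(int)
    k=(u>=0)&(u<599)&(v>=0)&(v<599)
    for dx in(0,1):
      for dy in (0,1): out[v[k]+dy,u[k]+dx]=c[k]
    np.save(n+'P.npy',np.where(M[...,None],P,np.nan))
cv2.imwrite('pics/top.png',np.hstack([out])[:,:,::-1])
print(r.sense())
E
```

```text
jig 0.71 [262.6, 326.2] [520.8 -26.    9.6]
lane_mid 0.79 [278.4, 331.7] [497.   33.6  10.6]
lane_mid 0.72 [263.5, 325.6] [521.  -20.1  10.9]
lane_mid 0.67 [204.7, 390.4] [ 400.8 -346.9   15.3]
pocket_mid 0.98 [265.5, 269.6] [634.1  42.8  28.5]
pocket_mid 0.4 [415.0, 221.8] [546.  524.4 140.5]
cassette 0.85 [318.0, 185.3] [741.7 239.4  20. ]
cassette 0.82 [224.3, 331.9] [ 537.1 -184.5   22. ]
cassette 0.67 [362.1, 297.4] [506.8 304.4  22.3]
cassette_top 0.86 [257.5, 271.9] [635.6  19.3  34.4]
cassette_top 0.77 [212.0, 269.4] [ 708.5 -203.4   26. ]
cassette_top 0.7 [309.9, 182.2] [756.9 220.1  21.5]
cassette_side 0.93 [349.2, 296.2] [515.1 279.4  26.9]
cassette_side 0.92 [218.4, 324.6] [ 561.7 -213.3   20.8]
cassette_side 0.9 [309.4, 188.6] [744.  218.7  24. ]
loose_core 0.54 [293.3, 267.2] [615.9 122.1  14.3]
clip 0.85 [249.7, 276.2] [638.8 -25.6  27. ]
clip 0.75 [423.1, 310.6] [460.  410.7  10.1]
{'clock': 0.85, 'qpos': array([-2.40532153e-03,  3.53015168e-01,  1.63335943e+00, -2.50174994e-05,
        1.15517726e+00, -2.38247198e-03]), 'qvel': array([ 0.00027728, -0.00091429, -0.00114557,  0.00070096, -0.00096796,
       -0.00031206]), 'joint_efforts': array([-6.10920906e-04, -6.05139899e+01, -3.42436695e+01, -1.58929547e-04,
        1.35378486e-03, -5.98268502e-05]), 'eef_pos': array([ 6.25033299e+02, -1.12482410e-02,  2.31288878e+02]), 'tcp_rot': array([3.14155191e+00, 2.29852317e-05, 1.57078358e+00]), 'contact_force': array([-0.79779272, -0.49350695, -0.12802568]), 'wrist_torque': array([-0.00267014,  0.00832769, -0.00730057]), 'opening': 0.9986370236326167}
```

View pics/top.png

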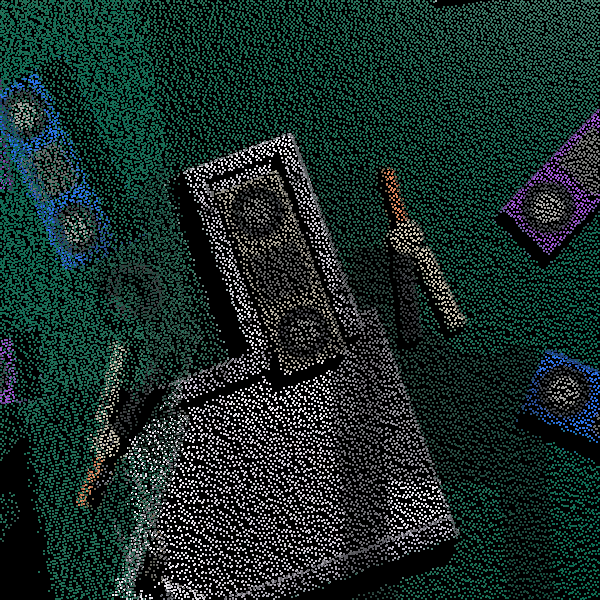

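View pics/side.png

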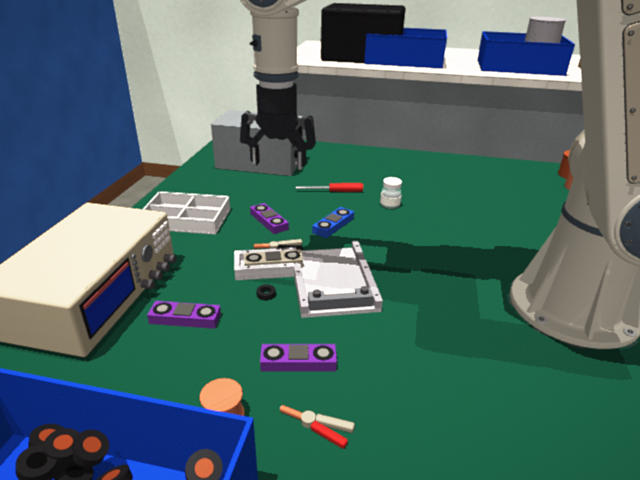

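```bash
cat > fit.py <<'E'
from h import *
from scipy.optimize import minimize
def H(p):
    x,y=p[:,0],p[:,1]; h=np.zeros(len(p))
    ln=(abs(x)<81)&(y>-50)&(y<180); h[ln]=10
    h[ln&(x<-67)]=28; h[ln&(x>67)&(y>30)]=28
    pk=(x>67)&(x<212)&(abs(y)<38); h[pk]=28
    h[(x>60)&(x<200)&(abs(y)<26)]=np.nan
    h[(y>105)]=np.nan
    return h
def cost(q,X):
    c,s=np.cos(q[2]),np.sin(q[2]); R=np.array([[c,-s],[s,c]])
    p=(X[:,:2]-q[:2]*1)@R
    h=H(p); e=np.minimum(abs(h-X[:,2]),12); e[np.isnan(h)]=0; e[(abs(p)>260).any(1)]=0
    return e.sum()/1000
def fit(X,q0):
    b=None
    for k in range(8):
        s=np.array(q0)+np.random.randn(3)*[6,6,.03]
        o=minimize(cost,s,args=(X,),method='Nelder-Mead',options=dict(initial_simplex=s+np.vstack([np.zeros(3),np.diag([8,8,.05])]),xatol=1e-3,fatol=1e-4))
        if b is None or o.fun<b.fun:b=o
    return b
E
python3 - <<'E'
from fit import *
np.random.seed(0)
for n in['scene','side']:
    im,d=r.grab_frame(n); P=cloud(n,d); m=(d>0)&(P[...,2]<60)&(P[...,2]>-8)&(abs(P[...,0]-600)<260)&(abs(P[...,1])<240)
    X=P[m]; o=fit(X,[522,-28,.353]); q=o.x; print(n,q.round(3),o.fun,len(X))
    c,s=np.cos(q[2]),np.sin(q[2]);R=np.array([[c,-s],[s,c]])
    p=(X[:,:2]-q[:2])@R
    k=(p[:,0]>0)&(p[:,0]<198)&(abs(p[:,1])<30)&(X[:,2]>30)
    rect=cv2.minAreaRect(p[k].astype(np.float32)); print('cassette jig',rect,'z',np.median(X[k,2]))
    k=(abs(p[:,0])<50)&(p[:,1]>100)&(p[:,1]<178)
    h,_=np.histogram(p[k,1],np.arange(100,180,4)); 
    for a in range(100,180,5):
        z=X[k&(p[:,1]>=a)&(p[:,1]<a+5),2]; print(a,len(z),np.median(z).round(1) if len(z) else '',end=' | ')
    print()
    k=(abs(p[:,0])<50)&(abs(p[:,1])<50);print('bed z',np.median(X[k,2]))
E
```

```text
scene [ 5.19154e+02 -2.94780e+01  3.43000e-01] 84.24065149438883 46051
cassette jig ((127.17047119140625, 0.11124610900878906), (134.03770446777344, 59.624168395996094), 0.14156584441661835) z 33.66594708718138
100 85 11.4 | 105 77 11.1 | 110 74 11.0 | 115 75 11.0 | 120 71 11.0 | 125 88 10.9 | 130 81 11.3 | 135 179 20.6 | 140 71 29.6 | 145 10 30.5 | 150 5 36.7 | 155 39 33.6 | 160 53 20.9 | 165 0  | 170 1 36.0 | 175 0  | 
bed z 10.864699033570826
side [ 5.18706e+02 -3.19770e+01  3.38000e-01] 37.96897380678943 29349
cassette jig ((124.60790252685547, 0.6169624328613281), (58.276912689208984, 129.20404052734375), 88.71256256103516) z 33.17112000658581
100 68 10.4 | 105 47 10.8 | 110 9 11.4 | 115 2 10.4 | 120 1 9.7 | 125 0  | 130 1 28.2 | 135 27 29.9 | 140 58 30.7 | 145 82 29.4 | 150 23 37.9 | 155 38 38.6 | 160 86 36.6 | 165 99 36.9 | 170 565 24.0 | 175 123 9.9 | 
bed z 10.689787110934462
```

Call:
{"method": "move_arm", "body": {
  "increments": [
    {"rz": -6.5,"gripper": -1},
    {"rz": -6.5,"gripper": -1},
    {"rz": -6.5,"gripper": -1},
    {"ty": 0.7,"tx": 0.35,"tz": 2.5},
    {"ty": 0.7,"tx": 0.35,"tz": 2.5},
    {"tz": 2},
    {"tz": 2}
  ],
  "squeeze": 40
}}

```text
invalid input
```

```bash
python3 - <<'E'
from fit import *
from scipy.spatial.transform import Rotation as Ro
s=r.sense(); print(s['eef_pos'],s['tcp_rot'],s['opening'],s['contact_force'],s['clock'])
im,d=r.grab_frame('wrist'); m=r.camera_model('wrist'); T=np.array(m['hand_eye']); print(T.round(2))
v,u=np.mgrid[:480,:640]
P=np.stack([(u-m['cx'])/m['fx']*d,(v-m['cy'])/m['fy']*d,d],-1)
R=Ro.from_euler('xyz',s['tcp_rot']).as_matrix()
P=(P@T[:3,:3].T+T[:3,3])@R.T+s['eef_pos']
for q in ['cassette_top','cassette']:
    for p in r.place_of(q,'wrist')[:2]:
        a,b=p['location'];print(q,p,P[int(a),int(b)].round(1))
M=(d>0)&(P[...,2]<45)&(P[...,2]>-8); X=P[M]
o=fit(X,[519,-30.5,.341]); print(o.x.round(3),o.fun,len(X))
np.save('w.npy',P)
cv2.imwrite('pics/w.png',im[:,:,::-1])
E
```

```text
[ 6.25015648e+02 -4.26367924e-03  2.31300393e+02] [ 3.14154834e+00 -3.68462933e-05  1.57078117e+00] 1.0016973567120477 [0.0844464  0.60929945 0.11956229] 0.95
[[   0.     -0.95   -0.31   79.72]
 [   1.     -0.      0.     -0.21]
 [  -0.     -0.31    0.95 -143.98]
 [   0.      0.      0.      1.  ]]
cassette_top {'location': [389.3, 404.1], 'confidence': 0.78} [ 718.  -194.2   26.2]
cassette_top {'location': [195.8, 330.1], 'confidence': 0.64} [638.3  12.   36.7]
cassette {'location': [184.4, 335.1], 'confidence': 0.94} [642.4  21.5  36.9]
cassette {'location': [374.8, 392.4], 'confidence': 0.59} [ 705.5 -179.1   21.8]
[ 5.22529e+02 -3.13560e+01  3.51000e-01] 345.17740828687823 255104
```

View pics/w.png

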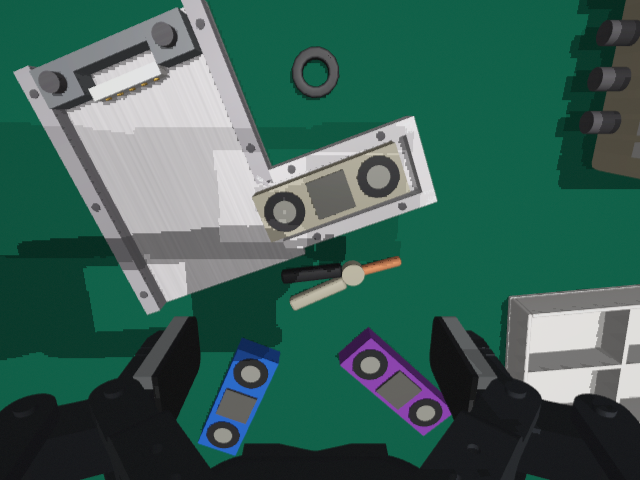

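The wrist view shows the cream cassette in the pocket with its pad at (329,194). The white contact bar is on the stop block at (125,75), and the blue and purple look-alikes are at the bottom. The move was refused, so I'm retrying with full rows.

Call:
{"method": "move_arm", "body": {
  "increments": [
    {"tx": 0,"ty": 0,"tz": 0,"rx": 0,"ry": 0,"rz": -6.6,"gripper": -1},
    {"tx": 0,"ty": 0,"tz": 0,"rx": 0,"ry": 0,"rz": -6.6,"gripper": -1},
    {"tx": 0,"ty": 0,"tz": 0,"rx": 0,"ry": 0,"rz": -6.6,"gripper": -1},
    {"tx": 0.35,"ty": 0.8,"tz": 2.5,"rx": 0,"ry": 0,"rz": 0,"gripper": -1},
    {"tx": 0.35,"ty": 0.8,"tz": 2.5,"rx": 0,"ry": 0,"rz": 0,"gripper": -1},
    {"tx": 0,"ty": 0,"tz": 2,"rx": 0,"ry": 0,"rz": 0,"gripper": -1},
    {"tx": 0,"ty": 0,"tz": 2,"rx": 0,"ry": 0,"rz": 0,"gripper": -1},
    {"tx": 0,"ty": 0,"tz": 0,"rx": 0,"ry": 0,"rz": 0,"gripper": -1}
  ],
  "squeeze": 40
}}

```text
clock: 1.9
eef_pos: [635.8, 12.0, 138.5]
tcp_rot: [-3.137, -0.002, 1.916]
contact_force: [-0.7, 0.6, 0.1]
opening: 0.001
```

```bash
cat > look.py <<'E'
from fit import *
import sys
from scipy.spatial.transform import Rotation as Ro
def wcloud():
    s=r.sense(); im,d=r.grab_frame('wrist'); m=r.camera_model('wrist'); T=np.array(m['hand_eye'])
    v,u=np.mgrid[:480,:640]
    P=np.stack([(u-m['cx'])/m['fx']*d,(v-m['cy'])/m['fy']*d,d],-1)
    R=Ro.from_euler('xyz',s['tcp_rot']).as_matrix()
    P=(P@T[:3,:3].T+T[:3,3])@R.T+s['eef_pos']
    return s,im,d,P
def cream(im,P):
    h=cv2.cvtColor(im,cv2.COLOR_RGB2HSV); return (P[...,2]>28)&(P[...,2]<45)
E
python3 - <<'E'
from look import *
s,im,d,P=wcloud(); print(s['eef_pos'],s['tcp_rot'])
for q in ['cassette_top','cassette','jig']:
    for p in r.place_of(q,'wrist')[:2]:
        a,b=p['location'];print(q,p,P[int(a),int(b)].round(1))
M=(d>0)&(P[...,2]<45)&(P[...,2]>-8); X=P[M]
o=fit(X,[520.5,-31,.345]); q=o.x;print(q.round(3),o.fun,len(X))
cv2.imwrite('pics/w2.png',im[:,:,::-1])
E
```

```text
[635.81934845  12.04036008 138.49547575] [-3.13700465e+00 -1.60799596e-03  1.91639998e+00]
cassette_top {'location': [240.6, 319.2], 'confidence': 0.8} [637.8  14.2  36.7]
cassette_top {'location': [267.5, 319.2], 'confidence': 0.37} [644.2  -3.5  36.2]
cassette {'location': [227.1, 322.9], 'confidence': 0.77} [636.7  22.9  36.3]
jig {'location': [230.9, 147.4], 'confidence': 0.62} [523.9 -27.9  10.6]
[ 5.2279e+02 -3.1845e+01  3.5400e-01] 287.9018741798756 254075
```

View pics/w2.png

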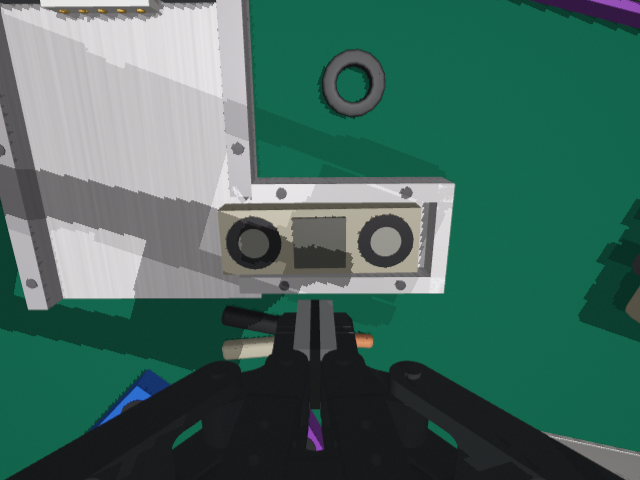

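Pad centre at (319,242), aligned with the tool. Correct and descend to just above it.

Call:
{"method": "move_arm", "body": {
  "increments": [
    {"tx": 0.13,"ty": 0.28,"tz": 3,"rx": 0,"ry": 0,"rz": 0,"gripper": -1},
    {"tx": 0,"ty": 0,"tz": 3,"rx": 0,"ry": 0,"rz": 0,"gripper": -1},
    {"tx": 0,"ty": 0,"tz": 2.5,"rx": 0,"ry": 0,"rz": 0,"gripper": -1},
    {"tx": 0,"ty": 0,"tz": 1,"rx": 0,"ry": 0,"rz": 0,"gripper": -1},
    {"tx": 0,"ty": 0,"tz": 0.3,"rx": 0,"ry": 0,"rz": 0,"gripper": -1},
    {"tx": 0,"ty": 0,"tz": 0,"rx": 0,"ry": 0,"rz": 0,"gripper": -1},
    {"tx": 0,"ty": 0,"tz": 0,"rx": 0,"ry": 0,"rz": 0,"gripper": -1}
  ]
}}

```text
clock: 2.8
eef_pos: [641.0, 14.2, 44.9]
tcp_rot: [3.139, 0.001, 1.916]
contact_force: [0.1, -0.2, -0.7]
opening: 0.001
```

Call:
{"method": "move_arm", "body": {
  "increments": [
    {"tx": 0,"ty": 0,"tz": 0.1,"rx": 0,"ry": 0,"rz": 0,"gripper": -1},
    {"tx": 0,"ty": 0,"tz": 0,"rx": 0,"ry": 0,"rz": 0,"gripper": -1},
    {"tx": 0,"ty": 0,"tz": 0,"rx": 0,"ry": 0,"rz": 0,"gripper": -1}
  ]
}}

```text
clock: 3.1
eef_pos: [640.2, 14.2, 42.8]
tcp_rot: [3.141, 0.0, 1.916]
contact_force: [-0.5, -0.1, 0.1]
opening: -0.001
```

Call:
{"method": "move_arm", "body": {
  "increments": [
    {"tx": 0,"ty": 0,"tz": 0.1,"rx": 0,"ry": 0,"rz": 0,"gripper": -1},
    {"tx": 0,"ty": 0,"tz": 0,"rx": 0,"ry": 0,"rz": 0,"gripper": -1},
    {"tx": 0,"ty": 0,"tz": 0,"rx": 0,"ry": 0,"rz": 0,"gripper": -1}
  ]
}}

```text
clock: 3.4
eef_pos: [639.8, 14.2, 41.2]
tcp_rot: [-3.141, -0.0, 1.916]
contact_force: [-0.7, 0.6, 0.4]
opening: -0.001
```

Call:
{"method": "move_arm", "body": {
  "increments": [
    {"tx": 0.07,"ty": -0.2,"tz": 0.4,"rx": 0,"ry": 0,"rz": 0,"gripper": -1},
    {"tx": 0,"ty": 0,"tz": 0,"rx": 0,"ry": 0,"rz": 0,"gripper": -1},
    {"tx": 0,"ty": 0,"tz": 0,"rx": 0,"ry": 0,"rz": 0,"gripper": -1},
    {"tx": 0,"ty": 0,"tz": 0,"rx": 0,"ry": 0,"rz": 0,"gripper": -1}
  ]
}}

```text
clock: 3.8
eef_pos: [637.8, 14.1, 37.3]
tcp_rot: [3.142, -0.0, 1.916]
contact_force: [0.7, -0.3, 0.1]
opening: 0.0
```

Call:
{"method": "move_arm", "body": {
  "increments": [
    {"tx": 0,"ty": 0,"tz": 0.1,"rx": 0,"ry": 0,"rz": 0,"gripper": -1},
    {"tx": 0,"ty": 0,"tz": 0,"rx": 0,"ry": 0,"rz": 0,"gripper": -1},
    {"tx": 0,"ty": 0,"tz": 0,"rx": 0,"ry": 0,"rz": 0,"gripper": -1},
    {"tx": 0,"ty": 0,"tz": 0,"rx": 0,"ry": 0,"rz": 0,"gripper": -1}
  ]
}}

```text
clock: 4.2
eef_pos: [637.8, 14.1, 36.3]
tcp_rot: [3.142, 0.0, 1.916]
contact_force: [-0.3, -0.2, -1.4]
opening: -0.002
```

Call:
{"method": "move_arm", "body": {
  "increments": [
    {"tx": 0,"ty": 0,"tz": 0.05,"rx": 0,"ry": 0,"rz": 0,"gripper": -1},
    {"tx": 0,"ty": 0,"tz": 0,"rx": 0,"ry": 0,"rz": 0,"gripper": -1},
    {"tx": 0,"ty": 0,"tz": 0,"rx": 0,"ry": 0,"rz": 0,"gripper": -1}
  ]
}}

```text
clock: 4.5
eef_pos: [637.7, 14.2, 35.7]
tcp_rot: [-3.141, -0.0, 1.916]
contact_force: [0.7, -0.2, 0.9]
opening: -0.002
```

Call:
{"method": "move_arm", "body": {
  "increments": [
    {"tx": 0,"ty": 0,"tz": 0.07,"rx": 0,"ry": 0,"rz": 0,"gripper": -1},
    {"tx": 0,"ty": 0,"tz": 0,"rx": 0,"ry": 0,"rz": 0,"gripper": -1},
    {"tx": 0,"ty": 0,"tz": 0,"rx": 0,"ry": 0,"rz": 0,"gripper": -1}
  ]
}}

```text
clock: 4.8
eef_pos: [637.8, 14.1, 35.1]
tcp_rot: [3.141, 0.0, 1.916]
contact_force: [0.2, -0.5, 2.0]
opening: -0.004
```

Call:
{"method": "move_arm", "body": {
  "increments": [
    {"tx": 0,"ty": 0,"tz": 0.05,"rx": 0,"ry": 0,"rz": 0,"gripper": -1},
    {"tx": 0,"ty": 0,"tz": 0,"rx": 0,"ry": 0,"rz": 0,"gripper": -1},
    {"tx": 0,"ty": 0,"tz": 0,"rx": 0,"ry": 0,"rz": 0,"gripper": -1}
  ]
}}

```text
clock: 5.1
eef_pos: [637.9, 14.1, 35.1]
tcp_rot: [3.141, 0.0, 1.916]
contact_force: [-1.7, 0.4, 7.0]
opening: 0.002
```

Call:
{"method": "move_arm", "body": {
  "increments": [
    {"tx": 0,"ty": 0,"tz": 0.04,"rx": 0,"ry": 0,"rz": 0,"gripper": -1},
    {"tx": 0,"ty": 0,"tz": 0,"rx": 0,"ry": 0,"rz": 0,"gripper": -1},
    {"tx": 0,"ty": -0.2,"tz": 0,"rx": 0,"ry": 0,"rz": 0,"gripper": -1},
    {"tx": 0,"ty": -0.4,"tz": 0,"rx": 0,"ry": 0,"rz": 0,"gripper": -1},
    {"tx": 0,"ty": -0.4,"tz": 0,"rx": 0,"ry": 0,"rz": 0,"gripper": -1},
    {"tx": 0,"ty": -0.4,"tz": 0,"rx": 0,"ry": 0,"rz": 0,"gripper": -1},
    {"tx": 0,"ty": -0.4,"tz": 0,"rx": 0,"ry": 0,"rz": 0,"gripper": -1},
    {"tx": 0,"ty": -0.2,"tz": 0,"rx": 0,"ry": 0,"rz": 0,"gripper": -1}
  ]
}}

```text
clock: 5.9
eef_pos: [619.9, 7.4, 35.1]
tcp_rot: [3.139, 0.001, 1.916]
contact_force: [2.3, 1.1, 6.1]
opening: -0.0
```

```bash
python3 - <<'E'
from look import *
s,im,d,P=wcloud(); print(s['eef_pos'],s['contact_force'],s['clock'])
for q in ['cassette_top','cassette']:
    for p in r.place_of(q,'wrist')[:2]:
        a,b=p['location'];print(q,p,P[int(a),int(b)].round(1))
cv2.imwrite('pics/w3.png',im[:,:,::-1])
E
```

```text
[619.93322642   7.35636952  35.09976018] [2.26412722 1.08983825 6.0959374 ] 5.9
cassette {'location': [296.8, 316.9], 'confidence': 0.77} [616.9  17.8  35.7]
```

View pics/w3.png

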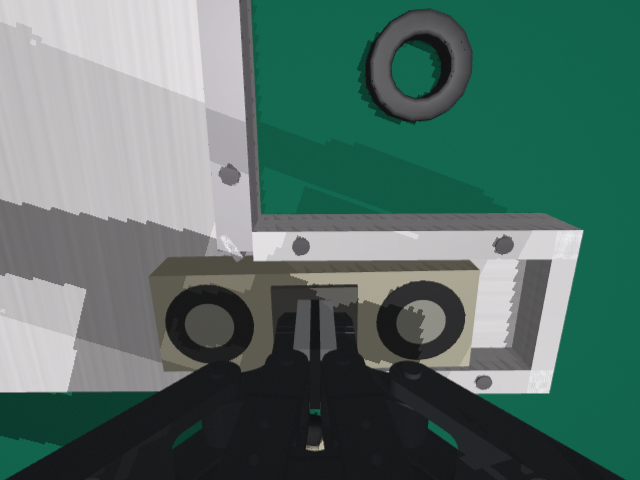

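The cassette is following the fingers: the pad is under them at (315,310) and a gap has opened at the back wall at (500,310). Continuing with a bit more pressure.

Call:
{"method": "move_arm", "body": {
  "increments": [
    {"tx": 0,"ty": -0.3,"tz": 0.03,"rx": 0,"ry": 0,"rz": 0,"gripper": -1},
    {"tx": 0,"ty": -0.5,"tz": 0,"rx": 0,"ry": 0,"rz": 0,"gripper": -1},
    {"tx": 0,"ty": -0.5,"tz": 0,"rx": 0,"ry": 0,"rz": 0,"gripper": -1},
    {"tx": 0,"ty": -0.5,"tz": 0,"rx": 0,"ry": 0,"rz": 0,"gripper": -1},
    {"tx": 0,"ty": -0.5,"tz": 0,"rx": 0,"ry": 0,"rz": 0,"gripper": -1},
    {"tx": 0,"ty": -0.5,"tz": 0,"rx": 0,"ry": 0,"rz": 0,"gripper": -1},
    {"tx": 0,"ty": -0.5,"tz": 0,"rx": 0,"ry": 0,"rz": 0,"gripper": -1},
    {"tx": 0,"ty": -0.5,"tz": 0,"rx": 0,"ry": 0,"rz": 0,"gripper": -1},
    {"tx": 0,"ty": -0.3,"tz": 0,"rx": 0,"ry": 0,"rz": 0,"gripper": -1}
  ]
}}

```text
clock: 6.95
eef_pos: [581.8, -6.6, 35.1]
tcp_rot: [3.138, 0.001, 1.916]
contact_force: [1.7, 1.5, 8.7]
opening: 0.001
```

Call:
{"method": "move_arm", "body": {
  "increments": [
    {"tx": 0,"ty": -0.3,"tz": 0,"rx": 0,"ry": 0,"rz": 0,"gripper": -1},
    {"tx": 0,"ty": -0.5,"tz": 0,"rx": 0,"ry": 0,"rz": 0,"gripper": -1},
    {"tx": 0,"ty": -0.5,"tz": 0,"rx": 0,"ry": 0,"rz": 0,"gripper": -1},
    {"tx": 0,"ty": -0.5,"tz": 0,"rx": 0,"ry": 0,"rz": 0,"gripper": -1},
    {"tx": 0,"ty": -0.5,"tz": 0,"rx": 0,"ry": 0,"rz": 0,"gripper": -1},
    {"tx": 0,"ty": -0.5,"tz": 0,"rx": 0,"ry": 0,"rz": 0,"gripper": -1},
    {"tx": 0,"ty": -0.5,"tz": 0,"rx": 0,"ry": 0,"rz": 0,"gripper": -1},
    {"tx": 0,"ty": -0.5,"tz": 0,"rx": 0,"ry": 0,"rz": 0,"gripper": -1},
    {"tx": 0,"ty": -0.3,"tz": 0,"rx": 0,"ry": 0,"rz": 0,"gripper": -1}
  ]
}}

```text
clock: 7.85
eef_pos: [543.4, -20.5, 35.1]
tcp_rot: [3.138, 0.001, 1.916]
contact_force: [1.5, 1.1, 9.1]
opening: -0.005
```

Call:
{"method": "move_arm", "body": {
  "increments": [
    {"tx": 0,"ty": -0.4,"tz": 0,"rx": 0,"ry": 0,"rz": 0,"gripper": -1},
    {"tx": 0,"ty": -0.4,"tz": 0,"rx": 0,"ry": 0,"rz": 0,"gripper": -1},
    {"tx": 0,"ty": -0.4,"tz": 0,"rx": 0,"ry": 0,"rz": 0,"gripper": -1},
    {"tx": 0,"ty": -0.4,"tz": 0,"rx": 0,"ry": 0,"rz": 0,"gripper": -1},
    {"tx": 0,"ty": 0,"tz": 0,"rx": 0,"ry": 0,"rz": 0,"gripper": -1},
    {"tx": 0,"ty": 0,"tz": 0,"rx": 0,"ry": 0,"rz": 0,"gripper": -1}
  ]
}}

```text
clock: 8.45
eef_pos: [528.0, -26.1, 35.0]
tcp_rot: [3.139, 0.001, 1.916]
contact_force: [-0.7, -0.9, 12.0]
opening: -0.0
```

Call:
{"method": "move_arm", "body": {
  "increments": [
    {"tx": 0,"ty": -0.1,"tz": 0,"rx": 0,"ry": 0,"rz": 0,"gripper": -1},
    {"tx": 0,"ty": -0.1,"tz": 0,"rx": 0,"ry": 0,"rz": 0,"gripper": -1},
    {"tx": 0,"ty": -0.1,"tz": 0,"rx": 0,"ry": 0,"rz": 0,"gripper": -1},
    {"tx": 0,"ty": -0.1,"tz": 0,"rx": 0,"ry": 0,"rz": 0,"gripper": -1},
    {"tx": 0,"ty": 0,"tz": 0,"rx": 0,"ry": 0,"rz": 0,"gripper": -1}
  ]
}}

```text
clock: 8.95
eef_pos: [524.8, -27.3, 35.0]
tcp_rot: [3.138, 0.001, 1.916]
contact_force: [2.2, 1.4, 11.0]
opening: -0.001
```

```bash
python3 - <<'E'
from look import *
s,im,d,P=wcloud(); print(s['eef_pos'],s['contact_force'],s['clock'])
for q in ['cassette_top','cassette']:
    for p in r.place_of(q,'wrist')[:2]:
        a,b=p['location'];print(q,p,P[int(a),int(b)].round(1))
cv2.imwrite('pics/w4.png',im[:,:,::-1])
E
```

```text
[524.8010921  -27.26447137  35.03928071] [ 2.1596799  1.4406371 11.0454761] 8.95
cassette_top {'location': [158.1, 303.4], 'confidence': 0.39} [499.7  29.2  11.4]
cassette {'location': [299.0, 320.0], 'confidence': 0.89} [523.6 -17.1  36.6]
```

View pics/w4.png

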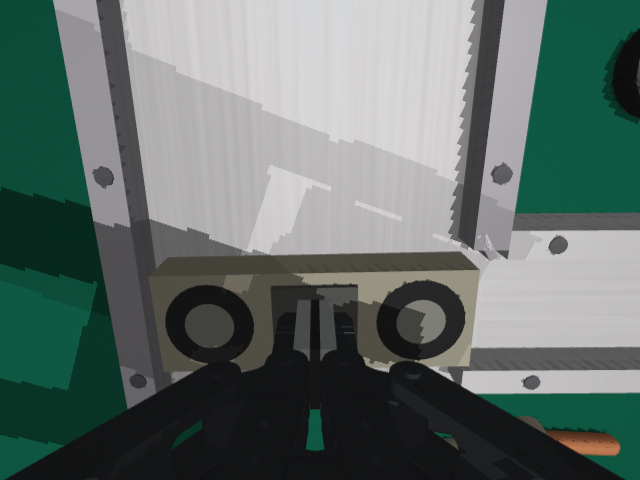

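The cassette is nearly across the lane: its left end, about (150,290), is just short of the near rail. Creeping until it butts.

Call:
{"method": "move_arm", "body": {
  "increments": [
    {"tx": 0,"ty": -0.1,"tz": 0,"rx": 0,"ry": 0,"rz": 0,"gripper": -1},
    {"tx": 0,"ty": -0.1,"tz": 0,"rx": 0,"ry": 0,"rz": 0,"gripper": -1},
    {"tx": 0,"ty": -0.1,"tz": 0,"rx": 0,"ry": 0,"rz": 0,"gripper": -1},
    {"tx": 0,"ty": 0,"tz": 0,"rx": 0,"ry": 0,"rz": 0,"gripper": -1},
    {"tx": 0,"ty": 0,"tz": 0,"rx": 0,"ry": 0,"rz": 0,"gripper": -1}
  ]
}}

```text
clock: 9.6
eef_pos: [522.0, -28.3, 35.1]
tcp_rot: [3.138, 0.001, 1.916]
contact_force: [1.6, 0.7, 10.5]
opening: -0.002
```

Call:
{"method": "move_arm", "body": {
  "increments": [
    {"tx": 0,"ty": -0.1,"tz": 0,"rx": 0,"ry": 0,"rz": 0,"gripper": -1},
    {"tx": 0,"ty": -0.05,"tz": 0,"rx": 0,"ry": 0,"rz": 0,"gripper": -1},
    {"tx": 0,"ty": 0,"tz": 0,"rx": 0,"ry": 0,"rz": 0,"gripper": -1},
    {"tx": 0,"ty": 0,"tz": 0,"rx": 0,"ry": 0,"rz": 0,"gripper": -1}
  ]
}}

```text
clock: 10.0
eef_pos: [520.6, -28.8, 35.0]
tcp_rot: [3.138, 0.001, 1.916]
contact_force: [2.0, 0.6, 9.9]
opening: -0.003
```

Call:
{"method": "move_arm", "body": {
  "increments": [
    {"tx": 0,"ty": -0.1,"tz": 0,"rx": 0,"ry": 0,"rz": 0,"gripper": -1},
    {"tx": 0,"ty": -0.1,"tz": 0,"rx": 0,"ry": 0,"rz": 0,"gripper": -1},
    {"tx": 0,"ty": 0,"tz": 0,"rx": 0,"ry": 0,"rz": 0,"gripper": -1},
    {"tx": 0,"ty": 0,"tz": 0,"rx": 0,"ry": 0,"rz": 0,"gripper": -1}
  ]
}}

```text
clock: 10.4
eef_pos: [519.1, -29.4, 35.1]
tcp_rot: [3.137, 0.002, 1.916]
contact_force: [3.5, 1.6, 8.5]
opening: 0.0
```

Call:
{"method": "move_arm", "body": {
  "increments": [
    {"tx": 0,"ty": -0.1,"tz": 0,"rx": 0,"ry": 0,"rz": 0,"gripper": -1},
    {"tx": 0,"ty": -0.05,"tz": 0,"rx": 0,"ry": 0,"rz": 0,"gripper": -1},
    {"tx": 0,"ty": 0,"tz": 0,"rx": 0,"ry": 0,"rz": 0,"gripper": -1},
    {"tx": 0,"ty": 0,"tz": 0,"rx": 0,"ry": 0,"rz": 0,"gripper": -1}
  ]
}}

```text
clock: 10.8
eef_pos: [518.2, -29.8, 35.1]
tcp_rot: [3.136, 0.002, 1.916]
contact_force: [5.0, 1.9, 5.8]
opening: 0.004
```

Butted on the rail. Lift off, back off along -y, and look.

Call:
{"method": "move_arm", "body": {
  "increments": [
    {"tx": 0,"ty": 0,"tz": -0.3,"rx": 0,"ry": 0,"rz": 0,"gripper": -1},
    {"tx": 0,"ty": 0.1,"tz": -2,"rx": 0,"ry": 0,"rz": 0,"gripper": -1},
    {"tx": -1.5,"ty": 0,"tz": -2,"rx": 0,"ry": 0,"rz": 0,"gripper": -1},
    {"tx": -2,"ty": 0,"tz": -1,"rx": 0,"ry": 0,"rz": 0,"gripper": -1},
    {"tx": -2,"ty": 0,"tz": 0,"rx": 0,"ry": 0,"rz": 0,"gripper": -1},
    {"tx": 0,"ty": 0,"tz": 0,"rx": 0,"ry": 0,"rz": 0,"gripper": -1},
    {"tx": 0,"ty": 0,"tz": 0,"rx": 0,"ry": 0,"rz": 0,"gripper": -1}
  ]
}}

```text
clock: 11.5
eef_pos: [534.0, -81.2, 86.5]
tcp_rot: [-3.14, -0.001, 1.915]
contact_force: [0.2, 0.4, -0.8]
opening: 0.004
```

```bash
python3 - <<'E'
from look import *
s,im,d,P=wcloud(); print(s['eef_pos'],s['tcp_rot'],s['contact_force'],s['clock'])
for q in ['cassette_top','cassette','cassette_side']:
    for p in r.place_of(q,'wrist')[:2]:
        a,b=p['location'];print(q,p,P[int(a),int(b)].round(1))
np.save('w5.npy',P);cv2.imwrite('pics/w5.png',im[:,:,::-1])
E
```

```text
[534.01153046 -81.24589597  86.45555867] [-3.14014469e+00 -8.98910520e-04  1.91527042e+00] [ 0.21722447  0.44871233 -0.81750467] 11.5
cassette_top {'location': [173.3, 322.9], 'confidence': 0.74} [520.  -31.3  36.8]
cassette {'location': [164.4, 324.0], 'confidence': 0.83} [519.4 -27.   36.6]
cassette {'location': [212.9, 325.3], 'confidence': 0.6} [528.4 -49.8  32.8]
cassette_side {'location': [209.5, 324.5], 'confidence': 0.71} [527.4 -48.5  32.5]
```

View pics/w5.png

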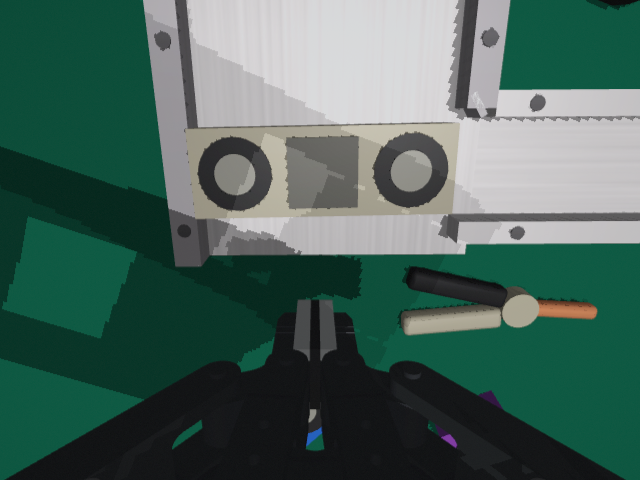

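The cassette is against the near rail at (190,170), nearly square, with its centre at about (323,172). Clip_a is clear to the right. Descend behind the middle of its side.

Call:
{"method": "move_arm", "body": {
  "increments": [
    {"tx": 0,"ty": 0.3,"tz": 2.5,"rx": 0,"ry": 0,"rz": 0,"gripper": -1},
    {"tx": 0,"ty": 0,"tz": 2.5,"rx": 0,"ry": 0,"rz": 0,"gripper": -1},
    {"tx": 0,"ty": 0,"tz": 1.5,"rx": 0,"ry": 0,"rz": 0,"gripper": -1},
    {"tx": 0,"ty": 0,"tz": 0.5,"rx": 0,"ry": 0,"rz": 0,"gripper": -1},
    {"tx": 0,"ty": 0,"tz": 0,"rx": 0,"ry": 0,"rz": 0,"gripper": -1},
    {"tx": 0,"ty": 0,"tz": 0,"rx": 0,"ry": 0,"rz": 0,"gripper": -1},
    {"tx": 0,"ty": 0,"tz": 0,"rx": 0,"ry": 0,"rz": 0,"gripper": -1}
  ]
}}

```text
clock: 12.4
eef_pos: [538.5, -80.4, 17.8]
tcp_rot: [3.14, 0.001, 1.916]
contact_force: [-0.1, 0.5, -0.3]
opening: 0.001
```

Call:
{"method": "move_arm", "body": {
  "increments": [
    {"tx": 0.4,"ty": 0,"tz": 0,"rx": 0,"ry": 0,"rz": 0,"gripper": -1},
    {"tx": 0.4,"ty": 0,"tz": 0,"rx": 0,"ry": 0,"rz": 0,"gripper": -1},
    {"tx": 0.4,"ty": 0,"tz": 0,"rx": 0,"ry": 0,"rz": 0,"gripper": -1},
    {"tx": 0.3,"ty": 0,"tz": 0,"rx": 0,"ry": 0,"rz": 0,"gripper": -1},
    {"tx": 0.2,"ty": 0,"tz": 0,"rx": 0,"ry": 0,"rz": 0,"gripper": -1},
    {"tx": 0.2,"ty": 0,"tz": 0,"rx": 0,"ry": 0,"rz": 0,"gripper": -1}
  ]
}}

```text
clock: 13.0
eef_pos: [531.4, -62.2, 16.9]
tcp_rot: [3.142, 0.0, 1.917]
contact_force: [1.2, -2.1, 0.0]
opening: -0.003
```

Call:
{"method": "move_arm", "body": {
  "increments": [
    {"tx": 0.3,"ty": 0,"tz": 0,"rx": 0,"ry": 0,"rz": 0,"gripper": -1},
    {"tx": 0.3,"ty": 0,"tz": 0,"rx": 0,"ry": 0,"rz": 0,"gripper": -1},
    {"tx": 0.3,"ty": 0,"tz": 0,"rx": 0,"ry": 0,"rz": 0,"gripper": -1},
    {"tx": 0.3,"ty": 0,"tz": 0,"rx": 0,"ry": 0,"rz": 0,"gripper": -1},
    {"tx": 0.3,"ty": 0,"tz": 0,"rx": 0,"ry": 0,"rz": 0,"gripper": -1},
    {"tx": 0.3,"ty": 0,"tz": 0,"rx": 0,"ry": 0,"rz": 0,"gripper": -1},
    {"tx": 0.3,"ty": 0,"tz": 0,"rx": 0,"ry": 0,"rz": 0,"gripper": -1},
    {"tx": 0.3,"ty": 0,"tz": 0,"rx": 0,"ry": 0,"rz": 0,"gripper": -1}
  ]
}}

```text
clock: 13.8
eef_pos: [523.2, -39.6, 16.9]
tcp_rot: [3.142, 0.0, 1.916]
contact_force: [0.5, -0.8, 0.1]
opening: 0.0
```

```bash
python3 - <<'E'
from look import *
s,im,d,P=wcloud(); print(s['eef_pos'],s['tcp_rot'],s['contact_force'],s['clock'])
for q in ['cassette_top']:
    for p in r.place_of(q,'wrist')[:2]:
        a,b=p['location'];print(q,p,P[int(a),int(b)].round(1))
cv2.imwrite('pics/w6.png',im[:,:,::-1])
E
```

```text
[523.21391148 -39.57083313  16.8948295 ] [3.14156081e+00 5.45261142e-06 1.91637135e+00] [ 0.48485368 -0.75581145  0.11023264] 13.8
cassette_top {'location': [257.7, 311.1], 'confidence': 0.82} [510.6  -7.8  36.6]
```

View pics/w6.png

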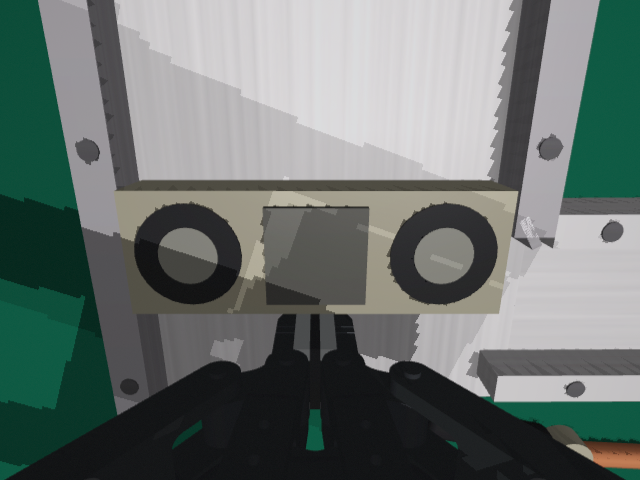

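The cassette is square in the lane and entering between the rails. It is centred on the fingers (columns 116–517, fingers at 315). Keep pushing.

Call:
{"method": "move_arm", "body": {
  "increments": [
    {"tx": 0.4,"ty": 0,"tz": 0,"rx": 0,"ry": 0,"rz": 0,"gripper": -1},
    {"tx": 0.4,"ty": 0,"tz": 0,"rx": 0,"ry": 0,"rz": 0,"gripper": -1},
    {"tx": 0.4,"ty": 0,"tz": 0,"rx": 0,"ry": 0,"rz": 0,"gripper": -1},
    {"tx": 0.4,"ty": 0,"tz": 0,"rx": 0,"ry": 0,"rz": 0,"gripper": -1},
    {"tx": 0.4,"ty": 0,"tz": 0,"rx": 0,"ry": 0,"rz": 0,"gripper": -1},
    {"tx": 0.4,"ty": 0,"tz": 0,"rx": 0,"ry": 0,"rz": 0,"gripper": -1},
    {"tx": 0.4,"ty": 0,"tz": 0,"rx": 0,"ry": 0,"rz": 0,"gripper": -1},
    {"tx": 0.4,"ty": 0,"tz": 0,"rx": 0,"ry": 0,"rz": 0,"gripper": -1}
  ]
}}

```text
clock: 14.7
eef_pos: [512.3, -9.4, 16.9]
tcp_rot: [3.142, -0.0, 1.916]
contact_force: [0.9, -0.3, 0.4]
opening: 0.0
```

Call:
{"method": "move_arm", "body": {
  "increments": [
    {"tx": 0.4,"ty": 0,"tz": 0,"rx": 0,"ry": 0,"rz": 0,"gripper": -1},
    {"tx": 0.4,"ty": 0,"tz": 0,"rx": 0,"ry": 0,"rz": 0,"gripper": -1},
    {"tx": 0.4,"ty": 0,"tz": 0,"rx": 0,"ry": 0,"rz": 0,"gripper": -1},
    {"tx": 0.4,"ty": 0,"tz": 0,"rx": 0,"ry": 0,"rz": 0,"gripper": -1},
    {"tx": 0.4,"ty": 0,"tz": 0,"rx": 0,"ry": 0,"rz": 0,"gripper": -1},
    {"tx": 0.4,"ty": 0,"tz": 0,"rx": 0,"ry": 0,"rz": 0,"gripper": -1},
    {"tx": 0.4,"ty": 0,"tz": 0,"rx": 0,"ry": 0,"rz": 0,"gripper": -1}
  ]
}}

```text
clock: 15.4
eef_pos: [502.8, 17.0, 16.9]
tcp_rot: [-3.142, -0.0, 1.916]
contact_force: [0.0, -2.0, -0.1]
opening: -0.001
```

```bash
python3 - <<'E'
from look import *
s,im,d,P=wcloud(); print(s['eef_pos'],s['tcp_rot'],s['contact_force'],s['clock'])
cv2.imwrite('pics/w7.png',im[:,:,::-1])
E
```

```text
[502.80545816  16.97322636  16.89132482] [-3.14155662e+00 -1.59195069e-05  1.91639715e+00] [ 0.01656333 -1.9939158  -0.13035272] 15.4
```

View pics/w7.png

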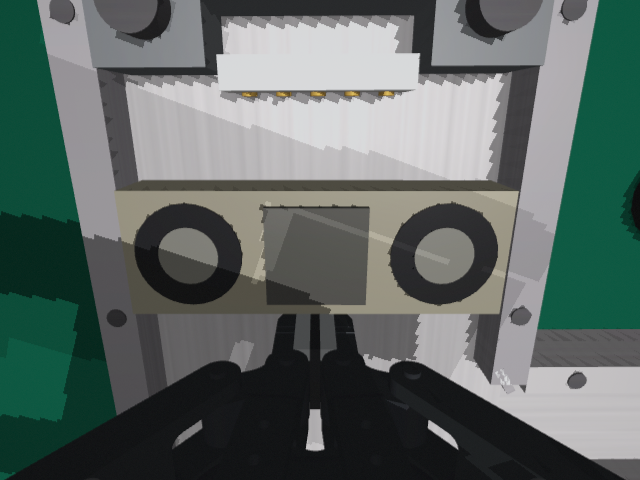

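It is still square and centred, with the stop faces (row ~68) about 30 mm ahead. Push on, then creep.

Call:
{"method": "move_arm", "body": {
  "increments": [
    {"tx": 0.4,"ty": 0,"tz": 0,"rx": 0,"ry": 0,"rz": 0,"gripper": -1},
    {"tx": 0.4,"ty": 0,"tz": 0,"rx": 0,"ry": 0,"rz": 0,"gripper": -1},
    {"tx": 0.4,"ty": 0,"tz": 0,"rx": 0,"ry": 0,"rz": 0,"gripper": -1},
    {"tx": 0.3,"ty": 0,"tz": 0,"rx": 0,"ry": 0,"rz": 0,"gripper": -1},
    {"tx": 0.2,"ty": 0,"tz": 0,"rx": 0,"ry": 0,"rz": 0,"gripper": -1},
    {"tx": 0.2,"ty": 0,"tz": 0,"rx": 0,"ry": 0,"rz": 0,"gripper": -1},
    {"tx": 0.2,"ty": 0,"tz": 0,"rx": 0,"ry": 0,"rz": 0,"gripper": -1}
  ]
}}

```text
clock: 16.15
eef_pos: [495.8, 36.5, 16.9]
tcp_rot: [3.142, 0.0, 1.916]
contact_force: [-0.9, -1.7, 0.6]
opening: -0.003
```

Call:
{"method": "move_arm", "body": {
  "increments": [
    {"tx": 0.15,"ty": 0,"tz": 0,"rx": 0,"ry": 0,"rz": 0,"gripper": -1},
    {"tx": 0.15,"ty": 0,"tz": 0,"rx": 0,"ry": 0,"rz": 0,"gripper": -1},
    {"tx": 0.1,"ty": 0,"tz": 0,"rx": 0,"ry": 0,"rz": 0,"gripper": -1},
    {"tx": 0,"ty": 0,"tz": 0,"rx": 0,"ry": 0,"rz": 0,"gripper": -1}
  ]
}}

```text
clock: 16.55
eef_pos: [494.4, 40.3, 16.9]
tcp_rot: [-3.141, -0.0, 1.916]
contact_force: [-0.0, 0.5, 0.1]
opening: 0.0
```

Call:
{"method": "move_arm", "body": {
  "increments": [
    {"tx": 0.1,"ty": 0,"tz": 0,"rx": 0,"ry": 0,"rz": 0,"gripper": -1},
    {"tx": 0.1,"ty": 0,"tz": 0,"rx": 0,"ry": 0,"rz": 0,"gripper": -1},
    {"tx": 0,"ty": 0,"tz": 0,"rx": 0,"ry": 0,"rz": 0,"gripper": -1},
    {"tx": 0,"ty": 0,"tz": 0,"rx": 0,"ry": 0,"rz": 0,"gripper": -1}
  ]
}}

```text
clock: 16.95
eef_pos: [493.7, 42.1, 16.9]
tcp_rot: [-3.141, -0.0, 1.916]
contact_force: [0.7, 0.2, -0.6]
opening: 0.007
```

Call:
{"method": "move_arm", "body": {
  "increments": [
    {"tx": 0.1,"ty": 0,"tz": 0,"rx": 0,"ry": 0,"rz": 0,"gripper": -1},
    {"tx": 0.1,"ty": 0,"tz": 0,"rx": 0,"ry": 0,"rz": 0,"gripper": -1},
    {"tx": 0.1,"ty": 0,"tz": 0,"rx": 0,"ry": 0,"rz": 0,"gripper": -1},
    {"tx": 0,"ty": 0,"tz": 0,"rx": 0,"ry": 0,"rz": 0,"gripper": -1}
  ]
}}

```text
clock: 17.35
eef_pos: [492.7, 45.0, 16.9]
tcp_rot: [-3.142, -0.0, 1.916]
contact_force: [0.0, -0.1, -0.2]
opening: 0.003
```

Call:
{"method": "move_arm", "body": {
  "increments": [
    {"tx": 0.1,"ty": 0,"tz": 0,"rx": 0,"ry": 0,"rz": 0,"gripper": -1},
    {"tx": 0.05,"ty": 0,"tz": 0,"rx": 0,"ry": 0,"rz": 0,"gripper": -1},
    {"tx": 0,"ty": 0,"tz": 0,"rx": 0,"ry": 0,"rz": 0,"gripper": -1}
  ]
}}

```text
clock: 17.65
eef_pos: [492.3, 46.4, 16.9]
tcp_rot: [-3.142, -0.0, 1.916]
contact_force: [0.3, -0.4, 0.0]
opening: 0.001
```

```bash
python3 - <<'E'
from look import *
s,im,d,P=wcloud(); print(s['eef_pos'],s['tcp_rot'],s['contact_force'],s['clock'])
cv2.imwrite('pics/w8.png',im[:,:,::-1])
E
```

```text
[492.25007805  46.37186651  16.89186942] [-3.14157384e+00 -6.86778748e-05  1.91636139e+00] [ 0.28042769 -0.44486952  0.00877224] 17.65
```

View pics/w8.png

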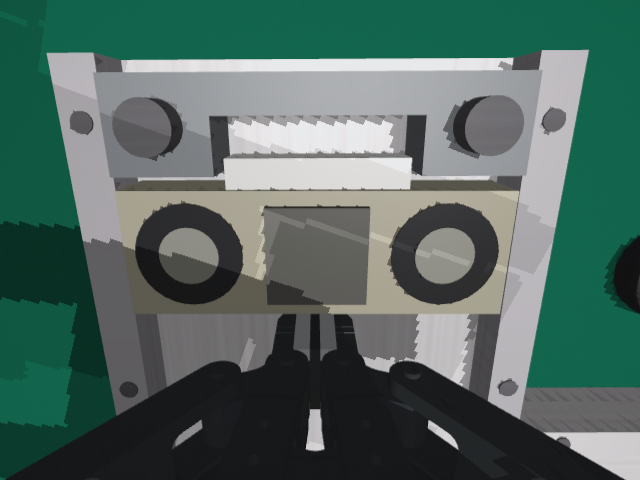

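The cassette touches the white bar (row ~190), and a few mm of gap remain to the fixed faces (row ~177). Creep on until force builds.

Call:
{"method": "move_arm", "body": {
  "increments": [
    {"tx": 0.1,"ty": 0,"tz": 0,"rx": 0,"ry": 0,"rz": 0,"gripper": -1},
    {"tx": 0.1,"ty": 0,"tz": 0,"rx": 0,"ry": 0,"rz": 0,"gripper": -1},
    {"tx": 0.05,"ty": 0,"tz": 0,"rx": 0,"ry": 0,"rz": 0,"gripper": -1},
    {"tx": 0,"ty": 0,"tz": 0,"rx": 0,"ry": 0,"rz": 0,"gripper": -1}
  ]
}}

```text
clock: 18.1
eef_pos: [491.4, 48.7, 16.9]
tcp_rot: [-3.142, -0.0, 1.916]
contact_force: [0.5, 0.2, 0.6]
opening: -0.005
```

Call:
{"method": "move_arm", "body": {
  "increments": [
    {"tx": 0.1,"ty": 0,"tz": 0,"rx": 0,"ry": 0,"rz": 0,"gripper": -1},
    {"tx": 0.05,"ty": 0,"tz": 0,"rx": 0,"ry": 0,"rz": 0,"gripper": -1},
    {"tx": 0,"ty": 0,"tz": 0,"rx": 0,"ry": 0,"rz": 0,"gripper": -1},
    {"tx": 0,"ty": 0,"tz": 0,"rx": 0,"ry": 0,"rz": 0,"gripper": -1}
  ]
}}

```text
clock: 18.5
eef_pos: [490.9, 50.1, 16.9]
tcp_rot: [-3.141, -0.0, 1.916]
contact_force: [-0.8, -0.1, -0.7]
opening: 0.0
```

Call:
{"method": "move_arm", "body": {
  "increments": [
    {"tx": 0.1,"ty": 0,"tz": 0,"rx": 0,"ry": 0,"rz": 0,"gripper": -1},
    {"tx": 0,"ty": 0,"tz": 0,"rx": 0,"ry": 0,"rz": 0,"gripper": -1},
    {"tx": 0,"ty": 0,"tz": 0,"rx": 0,"ry": 0,"rz": 0,"gripper": -1}
  ]
}}

```text
clock: 18.8
eef_pos: [490.5, 51.0, 16.9]
tcp_rot: [-3.142, -0.0, 1.916]
contact_force: [-0.4, 0.4, 0.1]
opening: -0.001
```

Call:
{"method": "move_arm", "body": {
  "increments": [
    {"tx": 0.1,"ty": 0,"tz": 0,"rx": 0,"ry": 0,"rz": 0,"gripper": -1},
    {"tx": 0,"ty": 0,"tz": 0,"rx": 0,"ry": 0,"rz": 0,"gripper": -1},
    {"tx": 0,"ty": 0,"tz": 0,"rx": 0,"ry": 0,"rz": 0,"gripper": -1}
  ]
}}

```text
clock: 19.1
eef_pos: [490.5, 51.3, 16.9]
tcp_rot: [3.141, 0.001, 1.917]
contact_force: [1.9, -6.9, -1.7]
opening: -0.0
```

Call:
{"method": "move_arm", "body": {
  "increments": [
    {"tx": 0.1,"ty": 0,"tz": 0,"rx": 0,"ry": 0,"rz": 0,"gripper": -1},
    {"tx": 0,"ty": 0,"tz": 0,"rx": 0,"ry": 0,"rz": 0,"gripper": -1},
    {"tx": 0,"ty": 0,"tz": 0,"rx": 0,"ry": 0,"rz": 0,"gripper": -1}
  ]
}}

```text
clock: 19.4
eef_pos: [490.5, 51.4, 16.9]
tcp_rot: [3.141, 0.002, 1.918]
contact_force: [3.2, -14.2, -2.4]
opening: 0.003
```

Call:
{"method": "move_arm", "body": {
  "increments": [
    {"tx": 0.1,"ty": 0,"tz": 0,"rx": 0,"ry": 0,"rz": 0,"gripper": -1},
    {"tx": 0,"ty": 0,"tz": 0,"rx": 0,"ry": 0,"rz": 0,"gripper": -1},
    {"tx": 0,"ty": 0,"tz": 0,"rx": 0,"ry": 0,"rz": 0,"gripper": -1}
  ]
}}

```text
clock: 19.7
eef_pos: [490.5, 51.5, 17.0]
tcp_rot: [3.141, 0.003, 1.918]
contact_force: [5.6, -22.1, -1.6]
opening: 0.005
```

Solid stop at 22 N. Back off and rise, then check.

Call:
{"method": "move_arm", "body": {
  "increments": [
    {"tx": -0.2,"ty": 0,"tz": 0,"rx": 0,"ry": 0,"rz": 0,"gripper": -1},
    {"tx": -0.3,"ty": 0,"tz": 0,"rx": 0,"ry": 0,"rz": 0,"gripper": -1},
    {"tx": -1,"ty": 0,"tz": 0,"rx": 0,"ry": 0,"rz": 0,"gripper": -1},
    {"tx": -1.5,"ty": 0,"tz": 0,"rx": 0,"ry": 0,"rz": 0,"gripper": -1},
    {"tx": -1,"ty": 0,"tz": -2,"rx": 0,"ry": 0,"rz": 0,"gripper": -1},
    {"tx": 0,"ty": 0,"tz": -3,"rx": 0,"ry": 0,"rz": 0,"gripper": -1},
    {"tx": 0,"ty": 0,"tz": -3,"rx": 0,"ry": 0,"rz": 0,"gripper": -1},
    {"tx": 0,"ty": 0,"tz": 0,"rx": 0,"ry": 0,"rz": 0,"gripper": -1},
    {"tx": 0,"ty": 0,"tz": 0,"rx": 0,"ry": 0,"rz": 0,"gripper": -1},
    {"tx": 0,"ty": 0,"tz": 0,"rx": 0,"ry": 0,"rz": 0,"gripper": -1}
  ]
}}

```text
clock: 20.7
eef_pos: [502.6, 15.8, 96.1]
tcp_rot: [-3.14, -0.0, 1.916]
contact_force: [-0.7, -0.6, -0.7]
opening: -0.001
```

```bash
python3 - <<'E'
from look import *
s,im,d,P=wcloud(); print(s['eef_pos'],s['tcp_rot'],s['contact_force'],s['clock'])
cv2.imwrite('pics/w9.png',im[:,:,::-1])
E
```

```text
[502.5885389   15.75376562  96.134484  ] [-3.14045873e+00 -3.62460882e-04  1.91613697e+00] [-0.70703937 -0.57323662 -0.68439107] 20.7
```

View pics/w9.png

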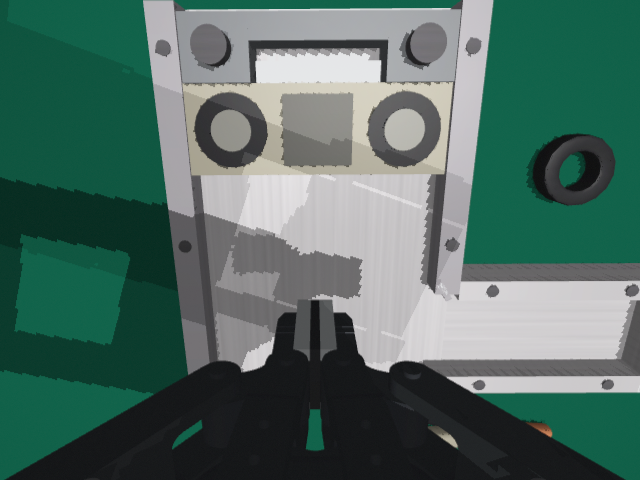

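The cassette sits square against both fixed faces (row ~82 on each side), with the bar pressed flush and the fingers well clear. Handing in.

```bash
python3 -c "
from rig import r
print(r.sign_off())"
```

```text
the job is handed in; nothing more can be done
None
```

I drew the cream cassette out of the pocket by pressing on its rubber pad with about 6–12 N until it butted against the near rail. I then pushed it along the lane at the middle of its side until it met the stop block. The job was handed in at about 20.7 s; signing off gives no verdict.

- **At the stop:** the fingers came to a hard stop, and I let the push reach about 22 N before backing off, under the 35 N limit.
- **Last picture:** the cassette lies square against both fixed faces of the block, with the contact bar flush. The fingers are clear and the force reading is back to near zero.
- **Not measured:** I judged the bar's travel and the squareness from that picture and the hard stop. I did not check the loose things at the end beyond what showed in it: the loose core in its place and only the edge of clip_a.
- **What disagreed:** my first move call was refused for incomplete rows. The jig position estimates from the three cameras differed by about 4 mm, so I corrected from close-up views and contact forces.

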